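# Point-and-call check of a rework kit

## Task

Do the point-and-call check before a board rework: with the fingers pointing straight down, point in turn at the heat sink, then the relay cube, then the solder spool, each time with the fingertips over the middle of the part and two to five centimetres above its top, pausing there for a good second. Touch, shift and lift nothing, point at none of the other things standing among the parts, and rise until the fingertips are at least fifteen centimetres above the bench whenever you go from one part to the next. Finish still pointing at the solder spool.

Things in the scene. Friction and masses are not known exactly. Their poses are not given: they have to be found in the camera images.
- heat_sink: Black finned heat sink, a low narrow bar of 26 x 85 mm and 14 mm high, lying flat, fins up. Loose. Origin: centre of its underside; y along its length, z up.
- heat_sink_top (a point): The point at the middle of the top face of the heat sink, 14 mm above the bench; its z axis points up.
- relay_cube: Plain black relay, nearly a cube: 28 x 30 mm and 26 mm high, the smallest thing in the group. Loose. Origin: centre of its underside; z up.
- relay_cube_top (a point): The point at the middle of the top face of the relay cube, 26 mm above the bench; its z axis points up.
- solder_spool: Spool of solder wire standing on one flange: 51 mm across, 46 mm high, wire wound between two flat flanges with a small hole in the middle. Loose. Origin: centre of its underside; z up.
- solder_spool_top (a point): The point at the middle of the top face of the solder spool, 46 mm above the bench; its z axis points up.
- power_brick: Bystander: black mains adapter, a smooth box with a label, 50 x 115 mm and 33 mm high. Loose. Origin: centre of its underside; y along its length, z up.
- power_brick_top (a point): The point at the middle of the top face of the power brick, 33 mm above the bench; its z axis points up.
- flux_tin: Bystander: low round white tin with a lid, 49 mm across, 33 mm high. Loose. Origin: centre of its underside.
- flux_tin_top (a point): The point at the middle of the top face of the flux tin, 33 mm above the bench; its z axis points up.
- pot_1: Bystander: small round screw-top pot with a ribbed white lid, 42 mm across, 45 mm high. Loose. Origin: centre of its underside.
- pot_1_top (a point): The point at the middle of the top face of the screw-top pot, 45 mm above the bench; its z axis points up.
Not all that is in view belongs to the job. There is more than one size of the solder_spool; the job needs the largest. Several things have the shape of the relay_cube; the one meant has the colours described above.

How it is judged:
On the way, in this order (a step that is already met when the one before it is completed fails the run):
1. point at the heat sink: tool within about 25 degrees of straight down, TCP within 15 mm of its middle and 24 to 85 mm above its top, for one second (horizontal distance between the grasp point and heat_sink_top below 0.015 m and z of the grasp point in the frame of heat_sink_top between 0.024 and 0.085 m and angle between the grasp point's own z axis and vertical above 2.7 rad), for 1 s.
2. rise clear of the last part (TCP more than 140 mm above the bench) (height (world z) of the grasp point above 0.14 m).
3. point at the relay cube: tool within about 25 degrees of straight down, TCP within 15 mm of its middle and 24 to 85 mm above its top, for one second (horizontal distance between the grasp point and relay_cube_top below 0.015 m and z of the grasp point in the frame of relay_cube_top between 0.024 and 0.085 m and angle between the grasp point's own z axis and vertical above 2.7 rad), for 1 s.
4. rise clear of the last part (TCP more than 140 mm above the bench) (height (world z) of the grasp point above 0.14 m).
5. point at the solder spool: tool within about 25 degrees of straight down, TCP within 15 mm of its middle and 24 to 85 mm above its top, for one second (horizontal distance between the grasp point and solder_spool_top below 0.015 m and z of the grasp point in the frame of solder_spool_top between 0.024 and 0.085 m and angle between the grasp point's own z axis and vertical above 2.7 rad), for 1 s.
At the end, for the whole second after the job is handed in: The tool, within about 25 degrees of straight down, is over the solder spool: TCP within 15 mm of its middle and 24 to 85 mm above its top (the TCP lies between the finger pads, a little behind the fingertips); all six loose things are within 5 mm of where they began, and nothing is touched (all of step 5 and distance of each of heat_sink, relay_cube, solder_spool, power_brick, flux_tin, pot_1 from where it was at the start of the episode below 0.005 m).
It fails at once if the arm or the fingers touch something (contact force between any of the fingers, the arm and anything else above 0.5 N).
It fails at once if one of the six loose things is shifted or lifted by more than 5 mm (distance of any of heat_sink, relay_cube, solder_spool, power_brick, flux_tin, pot_1 from where it was at the start of the episode above 0.005 m).
It fails at once if a bystander is pointed at: TCP within 15 mm of its middle and less than 85 mm above its top ((horizontal distance between the grasp point and power_brick_top below 0.015 m and z of the grasp point in the frame of power_brick_top below 0.085 m) or (horizontal distance between the grasp point and flux_tin_top below 0.015 m and z of the grasp point in the frame of flux_tin_top below 0.085 m) or (horizontal distance between the grasp point and pot_1_top below 0.015 m and z of the grasp point in the frame of pot_1_top below 0.085 m)).
It also fails if it takes over 53 s, if anything falls off the work surface, if the arm or the gripper's body presses on something with over 40 N, if the wrist force passes 120 N, or if a joint passes its speed limit or range.

## Robot

A 6-joint arm with a two-finger parallel gripper is mounted at the origin on a cart in front of the work surface, level with it; the furniture and walls round the work are solid. World frame = base frame: x ahead of the robot, y to its left, z up, the work surface at z = 0. Lengths are in m, angles in rad, forces in N, time in s.
With the tool pointing down it reaches from about 0.3 to 0.85 m from the base axis. Payload 4.2 kg.
Tool frame: the origin (TCP) lies between the finger pads, 19 mm behind the fingertips; this is the grasp point; z points along the fingers, y is the line along which they close (so a half turn about z gives the same grasp; the last joint's range is limited). The gripper opens to 91 mm and grips with 3 to 60 N. Pads are 32 mm wide; open, the fingers measure 118 mm over their backs; the gripper's body (76 mm by 178 mm) begins 60 mm behind the grasp point.
Start: joints at [-1.262, 0.32, 1.565, -0, 1.257, -0.02], TCP at [0.186, -0.544, 0.233] pointing down, gripper open.
Joint ranges: [-3.11, 3.11], [-0.84, 2.01], [0.21, 2.61], [-1.34, 4.49], [0.05, 2.63], [-2.56, 2.56]. Speed limits (rad/s): [2.57, 2.57, 3.14, 3.14, 3.14, 3.14].

## Interface

Orientations are given as [roll, pitch, yaw] about the fixed x, y, z axes, in that order (R = Rz(yaw) Ry(pitch) Rx(roll)).
In Python, from cell import ctrl gives the robot as it stands.
- The arm moves only by the shell command python3 -m pendant 'ROWS' [FORCE]. ROWS is JSON, a list of rows, each a list of 7 numbers: the finger opening in m, from 0 to 0.0912, then the shift along the tool's x, y, z in m, then the turn, a rotation vector about the tool's x, y, z in rad. A call has 1 to 20 rows; each row is the pose to reach, as a shift and turn from the pose commanded when the call began, along the tool's axes at that moment; what a row does not reach only later rows make up. A row lasts 1/12 s, in which the tool goes at most 41.7 mm and 7.16 degrees, less where a joint would pass 70% of its speed; a pose out of reach is approached as far as the arm can. A call with a gripper value outside its range is refused whole. The fingers move at their own pace and stop on an object; FORCE is the grip in N (left out, the last holds). Time passes only in rows, so rows that repeat a pose let the fingers close. It gives the time, the measured TCP pose, the force, the opening and the grip force at its end, in the units of the state.
- ctrl.get_state(): the state, without advancing time (a new reading comes with each control period).
- ctrl.grab_frame(name): name is "side" or "top"; returns a dict with "pixels" (420x560x3 uint8, red, green, blue), "camera_matrix" (3x3 intrinsics, pixels), "R" (3x3) and "t" (3): a world point X has camera coordinates R X + t. Camera axes: x right, y down, z forward; pixel columns grow to the right and rows downward; lengths in m; the calibration is good to about 2 mm. A picture is of the moment at which its call begins. There is no depth.
- ctrl.close_job(): hands the job in; it is judged then, once.
The state is a dict: "time_s": time; "joints": joint angles; "joint_velocities": joint speeds; "tau": joint torques, N m; "position": TCP position; "ee_rot": TCP orientation; "ft_force": force on the tool from outside, world axes, zero at the start; "wrist_torque": the same for the moment, N m; "finger_gap": finger opening in m; "finger_force": force on a finger pad.
Only numpy, scipy, OpenCV 4.12 (cv2) and the standard library are available. Lean on these libraries where they do the work, as an engineer would, in place of code of your own. Each camera call takes 0.05 s, during which the arm holds its last target. There are 200 camera calls.

## Working session

There is one attempt and no reset: what is moved stays moved. The work goes in short steps, Python scripts to look and compute and a shell command to move; the robot and the scene stay as the last step left them, time stands still between calls to the robot, and variables do not carry over. Pictures are saved under pics/ and viewed, at most 10 in all, crops included, and the job is handed in when it is done.

```bash
mkdir -p pics && python3 - <<'E'
from cell import ctrl
import cv2,pickle
d={}
for n in("top","side"):
    f=ctrl.grab_frame(n);d[n]=f;cv2.imwrite(f"pics/{n}0.png",f["pixels"][:,:,::-1])
    print(n,f["camera_matrix"],f["R"],f["t"])
pickle.dump(d,open("f.pkl","wb"))
s=ctrl.get_state();print(s["time_s"],s["position"],s["ee_rot"],s["finger_gap"])
E
```

```text
top [[528.6107495    0.         287.15006237]
 [  0.         528.6107495  217.93254912]
 [  0.           0.           1.        ]] [[ 9.44339945e-02 -9.95530959e-01 -5.75228412e-04]
 [-9.58490103e-01 -9.07641976e-02 -2.70293511e-01]
 [ 2.69033348e-01  2.60762467e-02 -9.62777797e-01]] [-0.0030922   0.47327215  1.17773181]
side [[447.92707371   0.         280.21221349]
 [  0.         447.92707371 210.95518676]
 [  0.           0.           1.        ]] [[ 0.99823993 -0.05838293 -0.01041544]
 [-0.04530181 -0.6373446  -0.76924613]
 [ 0.03827262  0.76836404 -0.63886768]] [-0.49155758  0.12125294  0.87706582]
0.1 [ 0.18552755 -0.54380126  0.23201736] [-3.14000079e+00 -2.21802184e-05  3.28787066e-01] 0.09154008734330307
```

View pics/top0.png

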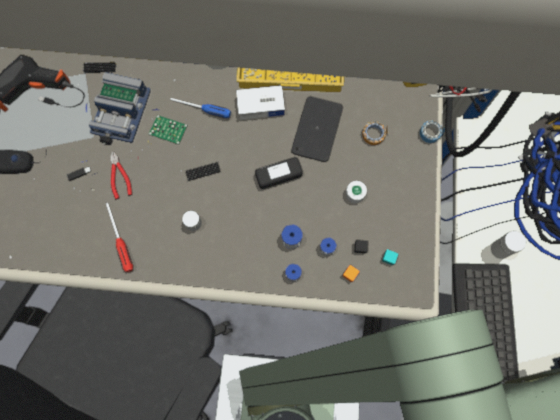

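View pics/side0.png

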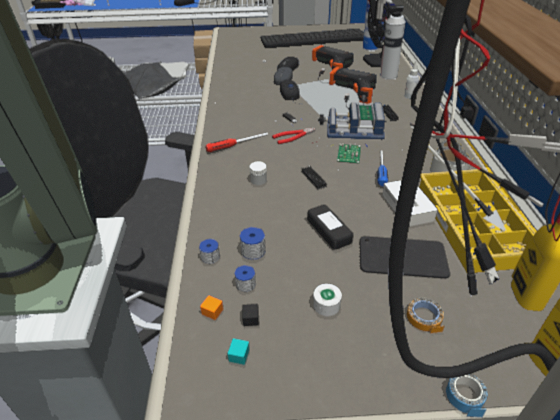

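Top view: the heat sink candidates are the finned bar at (203,171), the dark bar at (99,67) and the small black item at (79,173). The brick (278,173) is a bystander. For the relay, black (361,246) fits, and orange (351,273) and teal (390,257) don't. The spool candidates are (291,236), which looks largest, then (328,246) and (292,272). I'll check these in crops.

```bash
python3 - <<'E'
import pickle,cv2,numpy as np
d=pickle.load(open("f.pkl","rb"))
t=d["top"]["pixels"][:,:,::-1];s=d["side"]["pixels"][:,:,::-1]
r=lambda a,k:cv2.resize(np.ascontiguousarray(a),None,fx=k,fy=k,interpolation=cv2.INTER_CUBIC)
cv2.imwrite("pics/t1.png",r(t[150:290,180:410],3.4)) 
cv2.imwrite("pics/s1.png",r(s[155:370,190:360],2.75))
cv2.imwrite("pics/t2.png",r(t[50:190,60:230],4))
E
```

```text
(no output)
```

View pics/t1.png

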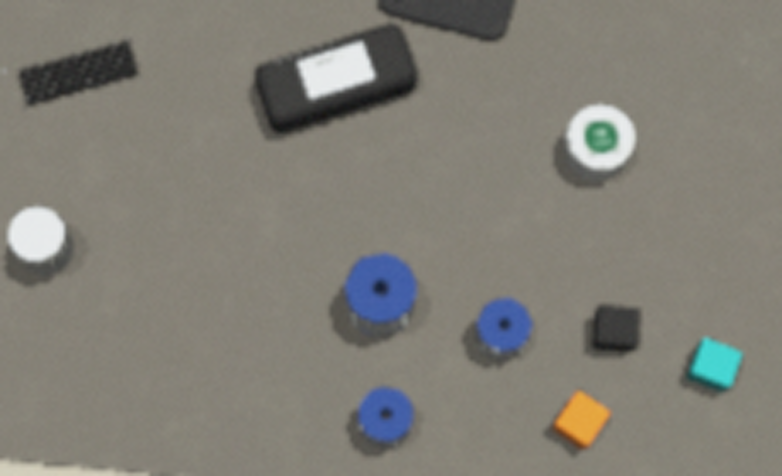

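View pics/s1.png

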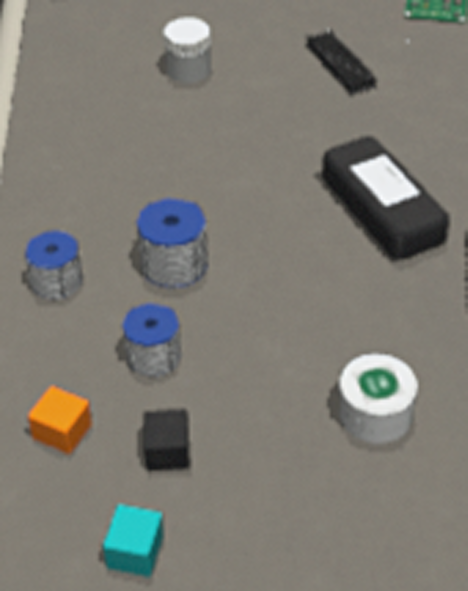

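View pics/t2.png

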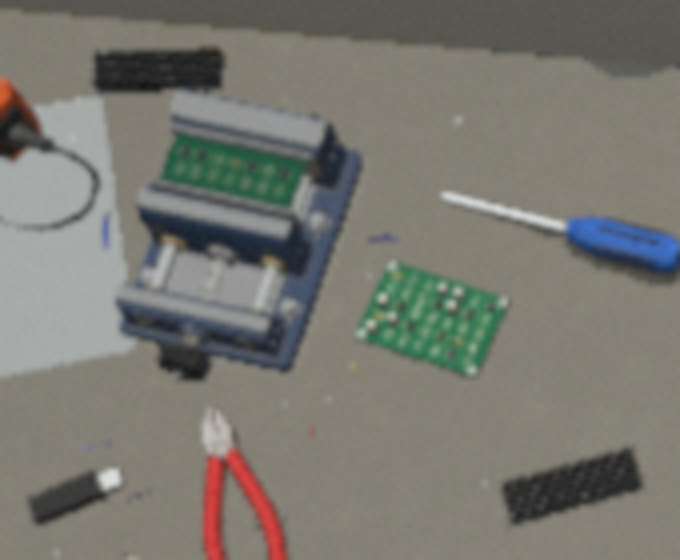

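The enlarged crops confirm the picks. The target spool is the widest one (t1 crop 381,288; flange about 70 px against about 54). The relay is the black cube (619,326), next to the orange and teal ones. The finned bar is at (79,72) in the group, and a similar bar sits far back by the vice. Now triangulating.

```bash
cat >h.py <<'E'
import pickle,cv2,numpy as np
d=pickle.load(open("f.pkl","rb"))
P={n:f["camera_matrix"]@np.c_[f["R"],f["t"]] for n,f in d.items()}
def tri(a,b):
    X=cv2.triangulatePoints(P["top"],P["side"],np.array(a,float).reshape(2,1),np.array(b,float).reshape(2,1)).ravel();return X[:3]/X[3]
def plane(n,uv,z):
    H=P[n][:,[0,1,3]].copy();H[:,2]+=P[n][:,2]*z
    q=np.linalg.solve(H,[*uv,1]);return q[:2]/q[2]
T=lambda x,y:(180+x/3.4-.35,150+y/3.4-.35)
S=lambda x,y:(190+x/2.75-.3,155+y/2.75-.3)
E
python3 - <<'E'
from h import *
from cell import ctrl
np.set_printoptions(precision=4,suppress=True)
for n,a,b,z in[("sink",(78.5,73),(341,61),.014),("relay",(619,326),(166,427),.026),("spool",(381,288),(171,221),.046),("brick",(336,72),(384,186),.033),("tin",(601,137),(378,384),.033),("pot",(37,235),(187,36),.045),("sp2",(504,324),(152,324),.035),("sp3",(386,414),(53,249),.035)]:
    print(n,tri(T(*a),S(*b)),"plane",plane("top",T(*a),z),plane("side",S(*b),z))
D=lambda a,b,z:np.linalg.norm(plane("top",T(*a),z)-plane("top",T(*b),z))
print("sink len",D((24,88),(132,58),.014),"wid",D((20,72),(28,104),.014),"spool dia",D((346,288),(417,288),.046),"sp2",D((477,324),(532,324),.036),"relay",D((597,325),(640,325),.026))
print("far bar",plane("top",(99,67),.014),np.linalg.norm(plane("top",(83.7,67.5),.014)-plane("top",(115.5,67),.014)))
s=ctrl.get_state();r,p,y=s["ee_rot"];c=np.cos;n=np.sin
Rz=np.array([[c(y),-n(y),0],[n(y),c(y),0],[0,0,1]]);R=Rz@cv2.Rodrigues(np.array([0,p,0.]))[0]@cv2.Rodrigues(np.array([r,0,0.]))[0]
print(R,s["position"])
E
```

```text
sink [0.5896 0.2668 0.01  ] plane [0.5875 0.2658] [0.5896 0.2617]
relay [ 0.4315 -0.141   0.0278] plane [ 0.4309 -0.1415] [ 0.4326 -0.139 ]
spool [0.4379 0.0276 0.0467] plane [0.4376 0.0275] [0.4384 0.0287]
brick [0.6005 0.0755 0.0288] plane [0.599  0.0753] [0.5994 0.0706]
tin [ 0.5678 -0.1198  0.033 ] plane [ 0.5674 -0.1198] [ 0.5683 -0.1195]
pot [0.4545 0.2729 0.0399] plane [0.4533 0.2718] [0.4546 0.2653]
sp2 [ 0.4234 -0.0601  0.0346] plane [ 0.4226 -0.0603] [ 0.4243 -0.06  ]
sp3 [0.3524 0.0163 0.0352] plane [0.3516 0.016 ] [0.3534 0.017 ]
sink len 0.0823211364908062 wid 0.026100144493668275 spool dia 0.04945481565823783 sp2 0.03840794008649846 relay 0.03026606782112092
far bar [0.8546 0.5818] 0.08465765807335969
[[ 0.9464  0.3229 -0.0005]
 [ 0.3229 -0.9464  0.0015]
 [ 0.     -0.0016 -1.    ]] [ 0.1855 -0.5438  0.232 ]
```

Measured heights and sizes match the text: sink 10–14 mm high and 82×26 mm, relay 28 mm high, spool 47 mm high and 49 mm across, against 38 mm for the small ones. The far bar is at (0.85, 0.58), out of reach, so it's scenery. Moving to above the sink, staying high.

```bash
python3 -m pendant '[[0.03,0.005,-0.005,0,0,0,0],[0.03,0.015,-0.015,0,0,0,0],[0.03,0.03,-0.03,0,0,0,0],[0.03,0.05,-0.05,0,0,0,0],[0.03,0.07,-0.07,0,0,0,0],[0.03,0.09,-0.09,0,0,0,0],[0.03,0.11,-0.11,0,0,0,0],[0.03,0.13,-0.13,0,0,0,0],[0.03,0.15,-0.15,0,0,0,0],[0.03,0.17,-0.17,0,0,0,0],[0.03,0.19,-0.19,0,0,0,0],[0.03,0.21,-0.21,0,0,0,0],[0.03,0.23,-0.23,0,0,0,0],[0.03,0.25,-0.25,0,0,0,0],[0.03,0.27,-0.27,0,0,0,0],[0.03,0.285,-0.285,0,0,0,0],[0.03,0.3,-0.3,0,0,0,0],[0.03,0.31,-0.31,0,0,0,0],[0.03,0.317,-0.317,0,0,0,0],[0.03,0.32,-0.32,0,0,0,0]]'
```

```text
time_s: 1.77
position: [0.3851, -0.1363, 0.2327]
ee_rot: [-3.141, -0.0, 0.331]
ft_force: [0.6, -0.1, -0.6]
finger_gap: 0.0297
finger_force: 0.0
```

```bash
python3 -m pendant '[[0.03,0.005,-0.005,0,0,0,0],[0.03,0.015,-0.015,0,0,0,0],[0.03,0.03,-0.03,0,0,0,0],[0.03,0.05,-0.05,0,0,0,0],[0.03,0.07,-0.07,0,0,0,0],[0.03,0.09,-0.09,0,0,0,0],[0.03,0.11,-0.11,0,0,0,0],[0.03,0.13,-0.13,0,0,0,0],[0.03,0.15,-0.15,0,0,0,0],[0.03,0.17,-0.167,0,0,0,0],[0.03,0.19,-0.187,0,0,0,0],[0.03,0.21,-0.206,0,0,0,0],[0.03,0.23,-0.226,0,0,0,0],[0.03,0.25,-0.245,0,0,0,0],[0.03,0.27,-0.265,0,0,0,0],[0.03,0.29,-0.282,0,0,0,0],[0.03,0.305,-0.296,0,0,0,0],[0.03,0.315,-0.306,0,0,0,0],[0.03,0.321,-0.312,0,0,0,0],[0.03,0.323,-0.314,0,0,0,0]]'
```

```text
time_s: 3.43
position: [0.5899, 0.2641, 0.2321]
ee_rot: [3.142, 0.001, 0.329]
ft_force: [-0.1, 0.1, -0.7]
finger_gap: 0.0302
finger_force: 0.0
```

```bash
python3 -m pendant '[[0.03,0,0,0.01,0,0,0],[0.03,0,0,0.03,0,0,0],[0.03,0,0,0.055,0,0,0],[0.03,0,0,0.08,0,0,0],[0.03,0,0,0.105,0,0,0],[0.03,0,0,0.13,0,0,0],[0.03,0,0,0.15,0,0,0],[0.03,0,0,0.16,0,0,0],[0.03,0,0,0.163,0,0,0],[0.03,0,0,0.163,0,0,0],[0.03,0,0,0.163,0,0,0],[0.03,0,0,0.163,0,0,0],[0.03,0,0,0.163,0,0,0],[0.03,0,0,0.163,0,0,0],[0.03,0,0,0.163,0,0,0],[0.03,0,0,0.163,0,0,0],[0.03,0,0,0.163,0,0,0],[0.03,0,0,0.163,0,0,0],[0.03,0,0,0.163,0,0,0],[0.03,0,0,0.163,0,0,0]]' && python3 - <<'E'
from cell import ctrl
import cv2,numpy as np
r=lambda a:cv2.resize(np.ascontiguousarray(a[:,:,::-1]),(400,400),interpolation=cv2.INTER_CUBIC)
t=ctrl.grab_frame("top")["pixels"];s=ctrl.grab_frame("side")["pixels"]
cv2.imwrite("pics/c1.png",np.hstack([r(t[110:230,145:265]),r(s[110:230,260:380])]))
E
```

```text
time_s: 5.1
position: [0.5895, 0.2634, 0.0697]
ee_rot: [3.141, 0.0, 0.329]
ft_force: [-0.7, 0.2, 0.7]
finger_gap: 0.0295
finger_force: 0.0
```

View pics/c1.png

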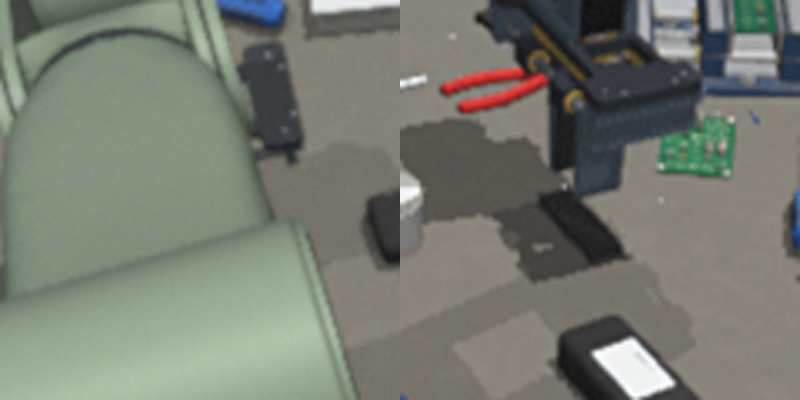

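The picture shows the fingertips (right panel, about 595,188) just above the heat sink (582,225), clear of everything. Hold a little longer, then rise to 0.21 and travel to the relay.

```bash
python3 -m pendant '[[0.03,0,0,0,0,0,0],[0.03,0,0,0,0,0,0],[0.03,0,0,0,0,0,0],[0.03,0,0,0,0,0,0],[0.03,0,0,0,0,0,0],[0.03,0,0,0,0,0,0],[0.03,0,0,-0.01,0,0,0],[0.03,0,0,-0.03,0,0,0],[0.03,0,0,-0.055,0,0,0],[0.03,0,0,-0.08,0,0,0],[0.03,0,0,-0.105,0,0,0],[0.03,0,0,-0.125,0,0,0],[0.03,0,0,-0.136,0,0,0],[0.03,0,0,-0.14,0,0,0],[0.03,0,0,-0.14,0,0,0],[0.03,0,0,-0.14,0,0,0]]' && python3 -m pendant '[[0.03,-0.005,0.006,0,0,0,0],[0.03,-0.015,0.018,0,0,0,0],[0.03,-0.03,0.036,0,0,0,0],[0.03,-0.046,0.055,0,0,0,0],[0.03,-0.063,0.075,0,0,0,0],[0.03,-0.08,0.095,0,0,0,0],[0.03,-0.097,0.115,0,0,0,0],[0.03,-0.114,0.135,0,0,0,0],[0.03,-0.131,0.155,0,0,0,0],[0.03,-0.148,0.175,0,0,0,0],[0.03,-0.165,0.195,0,0,0,0],[0.03,-0.182,0.215,0,0,0,0],[0.03,-0.199,0.235,0,0,0,0],[0.03,-0.216,0.255,0,0,0,0],[0.03,-0.233,0.275,0,0,0,0],[0.03,-0.25,0.295,0,0,0,0],[0.03,-0.263,0.312,0,0,0,0],[0.03,-0.273,0.324,0,0,0,0],[0.03,-0.278,0.33,0,0,0,0],[0.03,-0.28,0.332,0,0,0,0]]'
```

```text
time_s: 6.53
position: [0.589, 0.2632, 0.2087]
ee_rot: [3.141, 0.002, 0.329]
ft_force: [0.3, -0.5, -0.0]
finger_gap: 0.0299
finger_force: 0.0
time_s: 8.2
position: [0.4305, -0.142, 0.2089]
ee_rot: [-3.141, 0.002, 0.327]
ft_force: [0.5, 1.3, 0.1]
finger_gap: 0.0299
finger_force: 0.0
```

```bash
python3 -m pendant '[[0.03,0,0,0.01,0,0,0],[0.03,0,0,0.03,0,0,0],[0.03,0,0,0.055,0,0,0],[0.03,0,0,0.08,0,0,0],[0.03,0,0,0.105,0,0,0],[0.03,0,0,0.12,0,0,0],[0.03,0,0,0.127,0,0,0],[0.03,0,0,0.129,0,0,0],[0.03,0,0,0.129,0,0,0],[0.03,0,0,0.129,0,0,0],[0.03,0,0,0.129,0,0,0],[0.03,0,0,0.129,0,0,0],[0.03,0,0,0.129,0,0,0],[0.03,0,0,0.129,0,0,0],[0.03,0,0,0.129,0,0,0],[0.03,0,0,0.129,0,0,0],[0.03,0,0,0.129,0,0,0],[0.03,0,0,0.129,0,0,0],[0.03,0,0,0.129,0,0,0],[0.03,0,0,0.129,0,0,0]]' && python3 - <<'E'
from cell import ctrl
import cv2,numpy as np
s=ctrl.grab_frame("side")["pixels"]
cv2.imwrite("pics/c2.png",cv2.resize(np.ascontiguousarray(s[200:380,180:360,::-1]),(540,540),interpolation=cv2.INTER_CUBIC))
E
```

```text
time_s: 9.87
position: [0.4317, -0.1412, 0.0807]
ee_rot: [3.142, 0.0, 0.329]
ft_force: [-0.8, -0.7, 0.0]
finger_gap: 0.0298
finger_force: 0.0
```

View pics/c2.png

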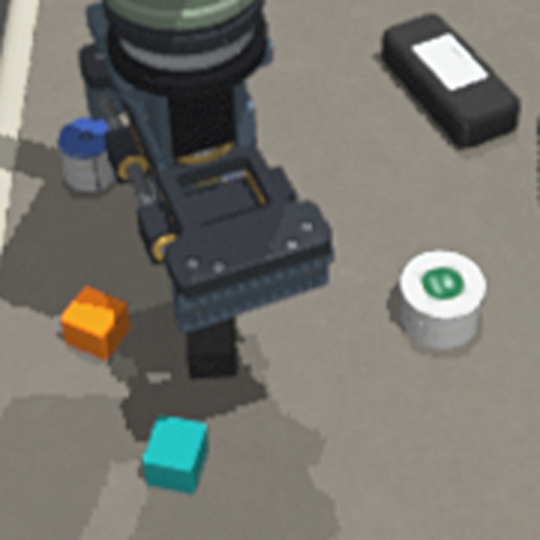

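The fingers stand directly over the black relay (212,350); orange and teal are off to the sides. Hold, rise, then go to the large spool.

```bash
python3 -m pendant '[[0.03,0,0,0,0,0,0],[0.03,0,0,0,0,0,0],[0.03,0,0,0,0,0,0],[0.03,0,0,0,0,0,0],[0.03,0,0,0,0,0,0],[0.03,0,0,0,0,0,0],[0.03,0,0,-0.01,0,0,0],[0.03,0,0,-0.03,0,0,0],[0.03,0,0,-0.055,0,0,0],[0.03,0,0,-0.08,0,0,0],[0.03,0,0,-0.105,0,0,0],[0.03,0,0,-0.12,0,0,0],[0.03,0,0,-0.127,0,0,0],[0.03,0,0,-0.13,0,0,0],[0.03,0,0,-0.13,0,0,0],[0.03,0,0,-0.13,0,0,0]]' && python3 -m pendant '[[0.03,0.003,-0.007,0,0,0,0],[0.03,0.008,-0.02,0,0,0,0],[0.03,0.015,-0.038,0,0,0,0],[0.03,0.022,-0.058,0,0,0,0],[0.03,0.03,-0.078,0,0,0,0],[0.03,0.037,-0.098,0,0,0,0],[0.03,0.045,-0.118,0,0,0,0],[0.03,0.052,-0.136,0,0,0,0],[0.03,0.057,-0.149,0,0,0,0],[0.03,0.06,-0.156,0,0,0,0],[0.03,0.0605,-0.158,0,0,0,0],[0.03,0.0605,-0.158,0,0,0,0],[0.03,0.0605,-0.158,0,0,0,0]]'
```

```text
time_s: 11.25
position: [0.4311, -0.141, 0.2097]
ee_rot: [-3.14, 0.002, 0.329]
ft_force: [-0.2, -0.3, -0.1]
finger_gap: 0.03
finger_force: 0.0
time_s: 12.33
position: [0.4377, 0.0275, 0.2104]
ee_rot: [3.141, 0.001, 0.329]
ft_force: [0.9, 0.4, 1.3]
finger_gap: 0.0302
finger_force: 0.0
```

```bash
python3 -m pendant '[[0.03,0,0,0.01,0,0,0],[0.03,0,0,0.03,0,0,0],[0.03,0,0,0.055,0,0,0],[0.03,0,0,0.08,0,0,0],[0.03,0,0,0.097,0,0,0],[0.03,0,0,0.107,0,0,0],[0.03,0,0,0.11,0,0,0],[0.03,0,0,0.11,0,0,0],[0.03,0,0,0.11,0,0,0],[0.03,0,0,0.11,0,0,0],[0.03,0,0,0.11,0,0,0],[0.03,0,0,0.11,0,0,0],[0.03,0,0,0.11,0,0,0],[0.03,0,0,0.11,0,0,0],[0.03,0,0,0.11,0,0,0],[0.03,0,0,0.11,0,0,0],[0.03,0,0,0.11,0,0,0],[0.03,0,0,0.11,0,0,0],[0.03,0,0,0.11,0,0,0],[0.03,0,0,0.11,0,0,0]]' && python3 -m pendant '[[0.03,0,0,0,0,0,0],[0.03,0,0,0,0,0,0],[0.03,0,0,0,0,0,0],[0.03,0,0,0,0,0,0],[0.03,0,0,0,0,0,0],[0.03,0,0,0,0,0,0]]' && python3 - <<'E'
from cell import ctrl
import cv2,numpy as np
s=ctrl.grab_frame("side")["pixels"]
cv2.imwrite("pics/c3.png",cv2.resize(np.ascontiguousarray(s[140:340,170:370,::-1]),(560,560),interpolation=cv2.INTER_CUBIC))
E
```

```text
time_s: 14.0
position: [0.438, 0.0279, 0.1007]
ee_rot: [3.141, 0.0, 0.329]
ft_force: [-0.6, 0.3, 0.6]
finger_gap: 0.0299
finger_force: 0.0
time_s: 14.5
position: [0.438, 0.0279, 0.1007]
ee_rot: [3.141, -0.0, 0.329]
ft_force: [-0.4, 0.7, 0.8]
finger_gap: 0.0303
finger_force: 0.0
```

View pics/c3.png

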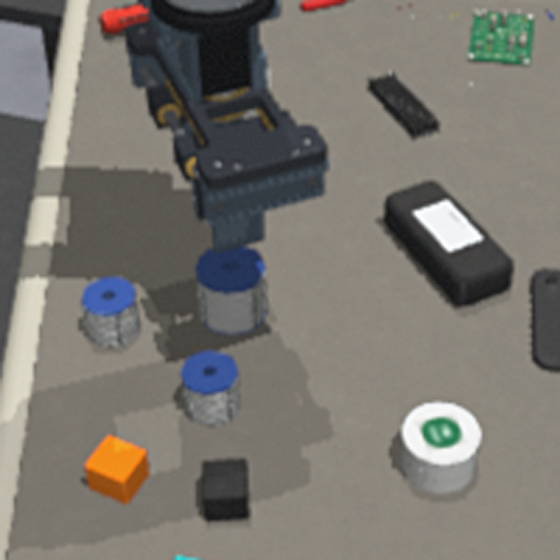

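The fingertips (238,240) hang over the large spool's top (231,265), and nothing has moved. Handing in.

```bash
python3 -c "
from cell import ctrl
print(ctrl.close_job())"
```

```text
the job is handed in; nothing more can be done
None
```

I pointed at the heat sink, then the relay cube, then the large solder spool, rising to about 0.21 m between parts. I saw no contact or movement, and handed the job in still over the spool; the hand-in returned no verdict.

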